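Preheat a bearing block in the bench oven

TASK

Slide the bench oven's cover fully back, stand the iron bearing block on its base on the oven's floor (lower it, do not drop it), and slide the cover fully shut again. Then turn the temperature knob on the controller box until its white pointer line is on the brass setting tab, and last of all throw the toggle switch fully over to the far side, away from the robot. The power must stay off until the cover is shut and the knob is set; do not move the setting tab or the round flange that lies beside the block.

Things in the scene. Friction and masses are not known exactly. Their poses are not given: they have to be found in the camera images.
- oven: Bench oven, a fixed grey painted box 370 (x) x 190 (y) x 100 mm high, standing in the middle. Origin: centre of its underside, on the table; x points to its rear, away from the robot at yaw 0. Its open chamber is in its front half (inside 165 mm in x, 150 mm in y, 70 mm deep, walls 20 mm); its rear half is closed. A steel cover plate 186 x 172 x 10 mm lies on top.
- chamber (a point): Centre of the chamber's floor, 30 mm above the table; axes as the oven's. The rim is 70 mm above this point; the cover's underside 72 mm, its upper face 82 mm above it.
- cover (a joint): Position of the sliding cover in m along the oven's +x: 0 fully shut, 0.17 fully back (chamber fully uncovered). It slides with about 2 N of friction and stays where it is left.
- cover_handle (a point): Centre of the cover's handle: a black bar 110 mm long along the oven's y, 14 x 14 mm in section, on two posts 90 mm apart; its centre is 147 mm above the table, 35 mm above the cover's upper face. It moves with the cover; with the cover shut it is 130 mm in front (-x) of the oven's centre.
- casting: Bearing block, dark cast iron, 0.5 to 0.8 kg, on the plywood board: a foot 120 (x) x 38 (y) x 12 mm high carrying a round housing of 52 mm diameter, axis along y, 32 mm thick between its flat faces, top 58 mm above the foot's underside. Origin: centre of the foot's underside; x along the foot, z up. Best gripped across the flat faces, 40 mm above its underside.
- board: Fixed plywood board 190 (x) x 240 (y) x 12 mm high on which the parts wait, on one side of the oven (the controller is on the other side). Origin: centre of its underside.
- flange: Bystander on the same board: a dark round hub flange, disc of 68 mm diameter and 12 mm thick with a 36 mm boss, 40 mm high in all. Origin: centre of its underside. To be left alone.
- controller: Temperature controller, fixed grey box 170 (x) x 240 (y) x 70 mm high, left or right of the oven. Origin: centre of its underside. On its top: the knob with its round black scale of white ticks (knob axis 45 mm towards +y) and the toggle switch (75 mm towards -y).
- knob (a joint): Angle of the temperature knob in rad, 0 at the low end to 4.712; grows clockwise seen from above. At 0 the pointer points along the controller's direction (-x, +y), 135 degrees from its +x. Friction about 0.05 N m; it stays where it is left. It starts near the low end, 0.6 to 3.0 rad short of the tab.
- knob_grip (a point): Point on the knob's vertical axis at the height to grip, 108 mm above the table. The knob is a black disc of 72 mm diameter and 10 mm thick with a grip bar on it 66 mm long, 16 mm wide, that stands 38 mm above the disc; its top is 12 mm above this point. This point's x axis lies along the bar towards the pointer end.
- knob_mark (a point): Point 50 mm from the knob's axis straight ahead of its pointer (the white line along one half of the bar's top and down that end), just above the scale; it turns with the knob.
- tab_tip (a point): The brass setting tab: a flat pointed brass piece 3 mm thick on the scale ring around the knob. This point lies on its tip's centre line, 50 mm from the knob's axis. The pointer is on the tab when knob_mark and tab_tip are together.
- tab (a joint): Angle of the setting tab in rad, same zero and sense as knob: the knob is set when knob equals tab. The tab is stiff and must not be moved.
- switch (a joint): Angle of the toggle switch in rad: 0 off, leaning to the controller's -x (towards the robot); 1.0 on, fully over to its +x. It moves at about 1 N at the tip and stays where it is left.
- switch_tip (a point): Centre of the black ball (26 mm diameter) at the end of the switch's lever, 80 mm from its pivot, which lies 92 mm above the table, 75 mm from the controller's centre towards its -y. Off, the ball is 38 mm from the pivot towards the controller's -x and 162 mm above the table; on, 38 mm towards +x, same height. Lever: 10 mm rod; its block is 70 x 50 mm and 25 mm high.
Things that resemble listed ones, but are neither listed nor needed, are in the scene too. Leave any turquoise look-alike of the casting alone.

How it is judged:
By the outcome, as a careful person would: the job done as asked, in the order asked, and still so for the second after the job is handed in, with the robot touching nothing.
It also fails if it takes over 72 s, if anything falls off the work surface, if the arm or the gripper's body presses on something with over 40 N, if the wrist force passes 120 N, or if a joint passes its speed limit or range.

ROBOT

A 7-joint arm with a two-finger parallel gripper is mounted at the origin on the work surface. World frame = base frame: x ahead of the robot, y to its left, z up, the work surface at z = 0. Lengths are in m, angles in rad, forces in N, time in s.
With the tool pointing down it reaches from about 0.4 to 0.85 m from the base axis. Payload 6.9 kg.
Tool frame: the origin (TCP) lies midway between the tips of the shut fingers; the grasp point (between the pads) lies behind it (ctrl.pinch_z is the z of the grasp point in the tool frame, in m); z points along the fingers, y is the line along which they close (so a half turn about z gives the same grasp; the last joint's range is limited). The gripper opens to 85 mm and grips with 20 to 120 N. Pads are 22 mm wide; open, the fingers measure 114 mm over their backs; the gripper's body (76 mm by 85 mm) begins 54 mm behind the grasp point. The pads swing forward as they close: fully open they stand 13 mm farther back than shut.
Start: joints at [-1.133, 0.507, -0.238, 1.5, 0.126, 1.149, -0.155], TCP at [0.204, 0.591, 0.231] pointing down, gripper open.
Joint ranges: [-3.08, 3.08], [-0.24, 2.05], [-1.43, 1.35], [0, 2.5], [-1.52, 4.66], [0.17, 1.96], [-2.89, 2.89]. Speed limits (rad/s): [2.39, 2.39, 3.14, 3.14, 3.14, 3.14, 3.14].

INTERFACE

Orientations are given as a unit quaternion [w, x, y, z].
In Python, from station import ctrl, get_state, vision, ticket, models gives the robot as it stands. Calls block until the motion is done:
- ctrl.movep(position, orientation): joint-space move of the TCP to a pose.
- ctrl.movel(position, frame=None, max_speed=0.15): straight line of the TCP; frame=None keeps the orientation; max_speed is the mean speed in m/s.
- ctrl.set_joints(angles): joint-space move.
- ctrl.ungrasp() and ctrl.close_gripper(force=None): open the fingers fully, or close them until they stop; force is the grip in N (None keeps the last).
- ctrl.pause(seconds).
- ctrl.ik(position, orientation): joint angles nearest the present ones, or None.
- get_state(): the state.
- vision.grab_frame(name): name is "side" or "top"; returns (picture, depth): 400x640x3 uint8, blue, green, red; 400x640 float32, m along the optical axis (not along the pixel's ray), 0 where there is no reading.
- vision.camera_info(name): a dict with "mtx" (3x3 intrinsics, pixels), "R" (3x3) and "t" (3): a world point X has camera coordinates R X + t. Camera axes: x right, y down, z forward; pixel columns grow to the right and rows downward; lengths in m; the calibration is good to about 2 mm. A picture is of the moment at which its call begins. camera_info takes no time and is no camera call.
A pose or a line that the arm cannot do raises ctrl.Unreachable and nothing moves.
- ticket.close_job(): hands the job in; it is judged then, once.
Trained networks look in the newest picture that a camera, given by its name, has taken for a name from the list of things; names that differ only in an ending like _2 or _b are one class to them, and where a whole thing is asked for, a point or a joint stands for the part that bears it (a point fixed in the world has none). Each returns a list of dicts, best first, with "p" (0 to 1); they miss things now and then, are a little off and sometimes report something else, mostly with a low value. They report only what shows in the picture. A call takes as long as a camera call. They do not tell look-alikes from the thing itself.
- models.recognise(camera, target): "point" ([column, row] in pixels, amid what is visible of it).
- models.masks_of(camera, target): "mask" (400x640 bool, what is visible of it) and "point" ([column, row] in pixels, amid what is visible of it).
The state is a dict: "time": time; "qpos": joint angles; "qd": joint speeds; "tau": joint torques, N m; "tcp_pos": TCP position; "eef_rot": TCP orientation; "contact_force": force on the tool from outside, world axes, zero at the start; "wrist_torque": the same for the moment, N m; "width": finger opening in m; "gripper_force": force on a finger pad.
Only numpy, scipy, OpenCV 4.12 (cv2) and the standard library are available. Lean on these libraries where they do the work, as an engineer would, in place of code of your own. Each camera call takes 0.05 s, during which the arm holds its last target. There are 200 camera calls.

## Working session

There is one attempt and no reset: what is moved stays moved. The work goes in short steps, each a Python script; the robot and the scene stay as the last script left them, time stands still between calls to the robot, and variables do not carry over. Pictures are saved under pics/ and viewed, at most 10 in all, crops included, and the job is handed in when it is done.

```bash
mkdir -p pics; ls
cat > h.py <<'E'
import numpy as np, cv2
from station import ctrl, get_state, vision, ticket, models
def pts(cam, depth, mask=None):
    c=vision.camera_info(cam); K,R,t=[np.array(c[k]) for k in("mtx","R","t")]
    v,u=np.nonzero((depth>0) if mask is None else (mask&(depth>0)))
    z=depth[v,u]; P=np.stack([(u-K[0,2])/K[0,0]*z,(v-K[1,2])/K[1,1]*z,z],1)
    return (P-t)@R, np.stack([u,v],1)
def proj(cam,X):
    c=vision.camera_info(cam); K,R,t=[np.array(c[k]) for k in("mtx","R","t")]
    p=K@(R@np.array(X)+t); return p[:2]/p[2]
def ray(cam,uv,z):
    c=vision.camera_info(cam); K,R,t=[np.array(c[k]) for k in("mtx","R","t")]
    d=R.T@np.linalg.solve(K,[uv[0],uv[1],1]); o=-R.T@t
    return o+d*(z-o[2])/d[2]
E
python3 - <<'E'
from h import *
for c in("top","side"):
    im,d=vision.grab_frame(c); cv2.imwrite(f"pics/{c}0.png",im); np.save(f"{c}0.npy",d)
    ci=vision.camera_info(c); R=np.array(ci["R"]); print(c,"cam at",-R.T@np.array(ci["t"]),"\n",R.round(2))
    for n in("oven","cover_handle","casting","board","flange","controller","knob","tab","switch"):
        for r in models.masks_of(c,n)[:3]:
            P,_=pts(c,d,r["mask"]); print(n,round(r["p"],2),np.round(r["point"]),r["mask"].sum(),np.median(P,0).round(3),P.min(0).round(3),P.max(0).round(3))
print(ctrl.pinch_z,get_state())
E
```

```text
pics
top cam at [0.24916939 0.00965332 1.1947181 ] 
 [[ 0.01 -1.   -0.  ]
 [-0.98 -0.01 -0.2 ]
 [ 0.2   0.01 -0.98]]
oven 0.95 [317. 157.] 8061 [0.613 0.016 0.108] [ 0.442 -0.095  0.002] [0.825 0.12  0.16 ]
oven 0.38 [426. 187.] 545 [ 0.518 -0.294  0.085] [ 0.488 -0.343  0.066] [ 0.563 -0.259  0.127]
cover_handle 0.96 [321. 175.] 3797 [0.548 0.01  0.113] [ 0.453 -0.08   0.099] [0.65  0.103 0.16 ]
cover_handle 0.56 [318. 156.] 8122 [0.613 0.016 0.108] [ 0.442 -0.095  0.   ] [0.846 0.133 0.16 ]
casting 0.94 [192. 142.] 397 [0.674 0.41  0.019] [0.638 0.366 0.006] [0.729 0.475 0.064]
casting 0.9 [232. 213.] 533 [0.458 0.281 0.029] [0.403 0.262 0.008] [0.524 0.308 0.075]
casting 0.75 [182. 278.] 628 [0.274 0.418 0.016] [ 0.216  0.381 -0.003] [0.331 0.469 0.063]
board 0.89 [216. 200.] 3892 [0.499 0.326 0.013] [ 0.387  0.199 -0.004] [0.594 0.456 0.068]
flange 0.58 [192. 211.] 400 [0.461 0.397 0.027] [0.432 0.369 0.008] [0.499 0.435 0.059]
flange 0.34 [480. 194.] 110 [ 0.493 -0.412  0.169] [ 0.477 -0.45   0.072] [ 0.526 -0.403  0.178]
controller 0.89 [435. 193.] 5003 [ 0.514 -0.334  0.072] [
[... 1212 characters left out ...]
 1.0, 'qpos': array([-1.13348622,  0.50746893, -0.23762132,  1.50020957,  0.12566917,
        1.14887352, -0.15481578]), 'qd': array([-0.00088556, -0.00032035,  0.0006583 ,  0.00086555, -0.00098843,
        0.00105588, -0.00033643]), 'tau': array([ 8.71477441e-04, -6.20376492e+01, -2.18454659e+00, -2.49960154e+01,
        1.40404937e-02,  2.18450252e-03, -2.95412825e-06]), 'tcp_pos': array([0.20359646, 0.59090092, 0.2312917 ]), 'eef_rot': array([-2.22580710e-05,  1.65161008e-01,  9.86266617e-01,  1.13204726e-05]), 'contact_force': array([-0.17166794, -1.63240865, -0.13175303]), 'wrist_torque': array([ 0.01334606,  0.02523197, -0.02573714]), 'gripper_force': 0.0, 'width': 0.08554107886081205}
```

Run:
```python
from h import *
a=cv2.imread("pics/top0.png");b=cv2.imread("pics/side0.png")
cv2.imwrite("pics/full.png",np.vstack([a[90:310,130:530],b[90:330,180:580][:220]]).repeat(1,0))
cv2.imwrite("pics/ctl.png",np.vstack([cv2.resize(a[155:225,390:500],(770,300*490//490+0),interpolation=2) if 0 else cv2.resize(a[155:225,390:500],None,fx=4.2,fy=4.2,interpolation=2),cv2.resize(b[240:310,335:445],None,fx=4.2,fy=4.2,interpolation=2)]))
cv2.imwrite("pics/board.png",cv2.resize(a[120:300,140:280],None,fx=3.3,fy=3.3,interpolation=2))
def rect(cam,zlo,zhi,x,y):
    d=np.load(cam+"0.npy");P,_=pts(cam,d);s=(P[:,2]>zlo)&(P[:,2]<zhi)&(P[:,0]>x[0])&(P[:,0]<x[1])&(P[:,1]>y[0])&(P[:,1]<y[1])
    r=cv2.minAreaRect(P[s][:,:2].astype(np.float32)); return s.sum(),np.round(r[0],4),np.round(r[1],4),round(r[2],2),np.median(P[s],0).round(4)
for c in("top","side"):
    print(c,"handle",rect(c,.14,.165,(.4,.7),(-.12,.14)))
    print(c,"cover",rect(c,.106,.118,(.4,.7),(-.12,.14)))
    print(c,"oventop",rect(c,.09,.118,(.4,.9),(-.12,.14)))
    print(c,"board",rect(c,.008,.016,(.36,.62),(.18,.47)))
    print(c,"castfoot",rect(c,.0185,.03,(.38,.54),(.24,.33)))
    print(c,"casttop",rect(c,.05,.08,(.38,.54),(.24,.33)))
    print(c,"ctl",rect(c,.064,.076,(.4,.66),(-.5,-.2)))
    print(c,"bar",rect(c,.11,.13,(.45,.6),(-.36,-.23)))
    print(c,"disc",rect(c,.076,.13,(.45,.6),(-.36,-.23)))
    print(c,"ball",rect(c,.15,.19,(.44,.6),(-.5,-.36)))
    print(c,"block",rect(c,.09,.1,(.44,.6),(-.5,-.36)))
```

```text
top handle (np.int64(225), array([0.5064, 0.0079]), array([0.0151, 0.1077]), 4.13, array([0.5048, 0.0064, 0.1543]))
top cover (np.int64(3865), array([0.5775, 0.0124]), array([0.2569, 0.1903]), 3.92, array([0.5554, 0.0114, 0.113 ]))
top oventop (np.int64(7606), array([0.6346, 0.0165]), array([0.3728, 0.1903]), 4.02, array([0.6267, 0.0165, 0.1086]))
top board (np.int64(3279), array([0.5041, 0.3249]), array([0.2473, 0.2198]), 86.22, array([0.5018, 0.3278, 0.0127]))
top castfoot (np.int64(301), array([0.4671, 0.2885]), array([0.1369, 0.0713]), 1.75, array([0.4436, 0.2826, 0.0248]))
top casttop (np.int64(200), array([0.4632, 0.285 ]), array([0.0328, 0.051 ]), 85.59, array([0.461 , 0.2837, 0.0663]))
top ctl (np.int64(3410), array([ 0.5261, -0.339 ]), array([0.1705, 0.2405]), 2.36, array([ 0.5132, -0.3383,  0.0716]))
top bar (np.int64(142), array([ 0.5234, -0.2939]), array([0.0159, 0.0662]), 14.64, array([ 0.523 , -0.2926,  0.1213]))
top disc (np.int64(577), array([ 0.5256, -0.2948]), array([0.1474, 0.1283]), 0.85, array([ 0.5197, -0.2904,  0.0848]))
top ball (np.int64(79), array([ 0.4897, 
[... 804 characters left out ...]
.int64(126), array([0.4596, 0.283 ]), array([0.0487, 0.0446]), 9.77, array([0.4574, 0.2807, 0.0643]))
side ctl (np.int64(3180), array([ 0.5232, -0.3379]), array([0.1709, 0.2415]), 2.4, array([ 0.5019, -0.3463,  0.0704]))
side bar (np.int64(149), array([ 0.5216, -0.2928]), array([0.0195, 0.0676]), 11.36, array([ 0.5202, -0.2955,  0.1194]))
side disc (np.int64(522), array([ 0.5278, -0.3041]), array([0.132, 0.136]), 12.93, array([ 0.5148, -0.2983,  0.0867]))
side ball (np.int64(87), array([ 0.4876, -0.4146]), array([0.0223, 0.0246]), 31.86, array([ 0.4852, -0.4175,  0.1704]))
side block (np.int64(337), array([ 0.526 , -0.4119]), array([0.0709, 0.052 ]), 2.12, array([ 0.5184, -0.4172,  0.0949]))
```

View pics/full.png

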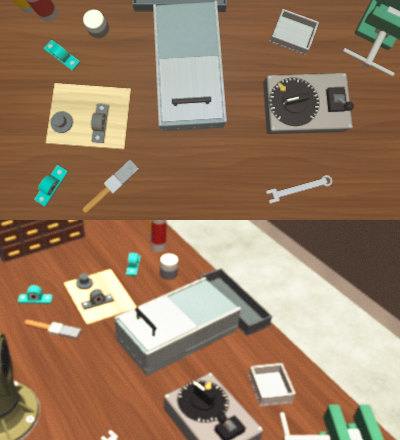

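View pics/ctl.png

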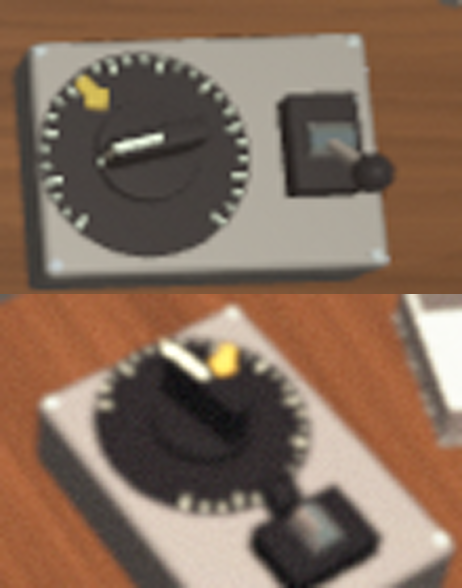

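View pics/board.png

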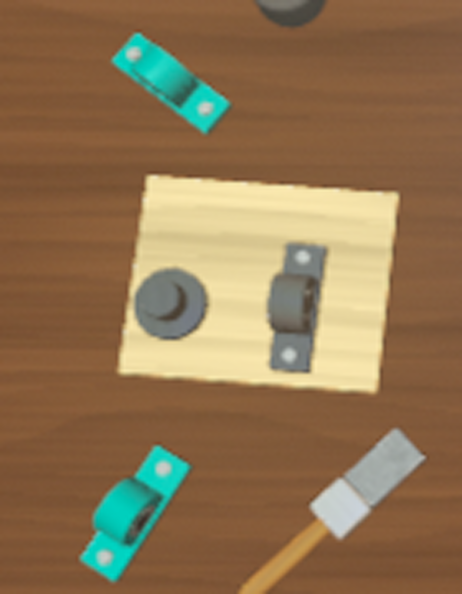

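The picture shows three bearing blocks. Two are turquoise, at (192,142) and (182,278) in the top view, and lie on the table. The dark iron one at (232,213) stands on the plywood beside the flange at (192,211), so that one is meant, and the enlarged crop confirms it. The pointer points left and slightly towards the robot, and the brass tab is up and to the left of the knob. Next I'll refine the angles.

```bash
cat >> h.py <<'E'
def down(phi):  # tool y at world angle phi (deg), pointing down
    a=np.radians((phi+90)/2); return [0,np.cos(a),np.sin(a),0]
def rot(d,v): a=np.radians(d); return np.array([np.cos(a)*v[0]-np.sin(a)*v[1],np.sin(a)*v[0]+np.cos(a)*v[1]])
OV=np.array([.6342,.0170]); OY=4.05
CT=np.array([.5247,-.3385]); CY=2.35
KN=CT+rot(CY,(0,.045)); PIV=CT+rot(CY,(0,-.075))
PZ=-ctrl.pinch_z
E
python3 - <<'E'
from h import *
print(KN,PIV)
for c in("top","side"):
    im=cv2.imread(f"pics/{c}0.png"); d=np.load(c+"0.npy"); hsv=cv2.cvtColor(im,cv2.COLOR_BGR2HSV)
    P,uv=pts(c,d); H=hsv[uv[:,1],uv[:,0]].astype(int)
    near=np.hypot(*(P[:,:2]-KN).T)<.075
    s=near&(H[:,1]>130)&(H[:,2]>110)&(H[:,0]>12)&(H[:,0]<35)
    T=np.array([ray(c,p,.0785) for p in uv[s]])[:,:2]; m=T.mean(0)-KN
    print(c,"tab",s.sum(),"z",np.median(P[s,2]),m,"ang",np.degrees(np.arctan2(m[1],m[0])),"r",np.hypot(*(T-KN).T).min(),np.hypot(*(T-KN).T).max())
    s=near&(P[:,2]>.112)&(P[:,2]<.13)
    q=P[s][:,:2]; w=np.linalg.svd(q-q.mean(0))[2][0]; print("bar",s.sum(),q.mean(0),np.degrees(np.arctan2(w[1],w[0]))%180)
    s2=s&(H[:,2]>150)&(H[:,1]<80); m=P[s2][:,:2].mean(0)-KN; print("white",s2.sum(),m,np.degrees(np.arctan2(m[1],m[0])))
    # casting
    box=(abs(P[:,0]-.4615)<.075)&(abs(P[:,1]-.284)<.04)
    hs=box&(P[:,2]>.045)&(P[:,2]<.09); q=P[hs][:,:2]
    f=box&(P[:,2]>.02)&(P[:,2]<.028)&(abs(P[:,0]-.4615)>.03); g=P[f][:,:2]
    w=np.linalg.svd(g-g.mean(0))[2][0]; r=cv2.minAreaRect(g.astype(np.float32))
    A=g[g[:,0]>.4615].mean(0);B=g[g[:,0]<.4615].mean(0)
    print("foot",f.sum(),np.round(r[0],4),np.round(r[1],4),r[2],"pca",np.degrees(np.arctan2(w[1],w[0])),"ends",A,B,(A+B)/2,np.degrees(np.arctan2(*(A-B)[::-1])))
    print("house",hs.sum(),P[hs].max(0),q.min(0))
for phi in (OY,OY+180): print("handle",phi,np.round(ctrl.ik([.504,.007,.2],down(phi)),2))
for n,p in(("cast",[.4615,.284,.2]),("cham",[.552,.011,.2])):
    for phi in(86,-94): 
        print(n,phi,np.round(ctrl.ik(p,down(phi)),2))
for phi in(14,-46,194,134): print("knob",phi,np.round(ctrl.ik([*KN,.2],down(phi)),2))
E
```

```text
[ 0.52285483 -0.29353785] [ 0.52777528 -0.41343692]
top tab 38 z 0.07553308218586026 [0.0420311  0.03507067] ang 39.84155958690848 r 0.04387033707986218 0.06736751169935534
bar 138 [ 0.52276712 -0.29362317] 103.75481316893794
white 27 [-0.00376588  0.01690827] 102.5562139956664
foot 199 [0.4668 0.2847] [0.0379 0.1254] 85.49131774902344 pca 174.50221489210045 ends [0.50890165 0.28054354] [0.41804581 0.2891172 ] [0.46347373 0.28483037] -5.390780227081774
house 213 [0.49113541 0.30246406 0.0745971 ] [0.43814061 0.26735703]
side tab 43 z 0.07393393310075166 [0.04026828 0.03182111] ang 38.31676519941305 r 0.03878506814891926 0.06558332042716782
bar 137 [ 0.52064694 -0.29459375] 103.3059160805494
white 37 [-0.00323406  0.01800748] 100.18151402151749
foot 109 [0.4626 0.2877] [0.0438 0.1289] 84.02204895019531 pca 175.17102097752513 ends [0.5074847  0.28128432] [0.41481865 0.28973089] [0.46115167 0.28550761] -5.208150374647994
house 144 [0.48457945 0.30768164 0.07724285] [0.43407526 0.26345396]
handle 4.05 [-0.27  0.36  0.29  1.87 -0.13  0.93  0.15]
handle 184.05 [-0.77  0.59  1.15  1.87 -0.6   1.09 -2.45]
cast 86 [-0.42  0.41 -0.25  1.77  0.12  0.98  0.78]
cast -94 [-0.95  0.45  0.52  1.77 -0.26  0.99 -1.96]
cham 86 [-0.05  0.42 -0.03  1.74  0.01  0.98  1.42]
cham -94 [-0.44  0.47  0.57  1.75 -0.29  1.01 -1.4 ]
knob 14 [ 0.01  0.6   0.79  1.63 -0.47  1.11  1.17]
knob -46 [-0.07  0.66  0.97  1.63 -0.58  1.17  0.23]
knob 194 [-0.14  0.74  1.15  1.63 -0.71  1.25 -1.74]
knob 134 [ 1.13  0.74 -1.23  1.61  0.72  1.31  2.13]
```

Run:
```python
from h import *
h=OV+rot(OY,(-.13,0)); b=OV+rot(OY,(.0435,0))
ctrl.movep([*h,.215],down(OY)); ctrl.movel([*h,.147-PZ+.003],max_speed=.12)
ctrl.close_gripper(30); s=get_state(); print(s["time"],s["width"],s["gripper_force"],s["tcp_pos"],s["contact_force"])
ctrl.movel([*b,.147-PZ+.003],max_speed=.09); s=get_state(); print(s["time"],s["width"],s["tcp_pos"]-[*b,0],s["contact_force"])
ctrl.ungrasp(); ctrl.movel([*b,.225],max_speed=.2)
c=np.array([.4623,.285]); 
ctrl.movep([*c,.2],down(84.7)); s=get_state(); print(s["time"],s["contact_force"])
im,d=vision.grab_frame("side"); P,_=pts("side",d)
k=(P[:,2]>.14)&(P[:,2]<.165)&(abs(P[:,0]-.68)<.06)&(abs(P[:,1]-.02)<.08)
r=cv2.minAreaRect(P[k][:,:2].astype(np.float32)); print("handle",r, "expect",OV+rot(OY,(.04,0)))
cv2.imwrite("pics/a.png",im[100:330,180:500])
```

```text
4.8417 0.013123746550745424 32.38283336162567 [0.50483774 0.00783013 0.13160601] [-0.22138857 -0.32994018  3.53974888]
6.9167 0.013308580924132606 [-0.00505938 -0.0002635   0.1316491 ] [-19.31721686  -0.69806377  16.37191701]
9.5167 [-0.54416727  0.48269607 -0.29122711]
handle ((0.6712052226066589, 0.019548088312149048), (0.017846206203103065, 0.11283500492572784), 2.445676326751709) expect [0.67410011 0.01982508]
```

View pics/a.png

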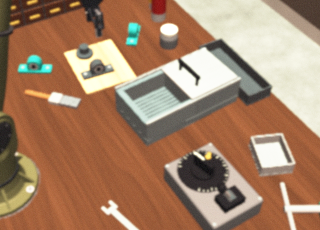

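The side view shows the cover fully back and the chamber open at about (335,190) in the full image. The gripper is over the block.

Run:
```python
from h import *
c=[.4623,.285]; ch=OV+rot(OY,(-.0835,0))
ctrl.movel([*c,.052-PZ+.001],max_speed=.12); ctrl.close_gripper(80); s=get_state(); print(s["time"],s["width"],s["gripper_force"],s["contact_force"],s["tcp_pos"])
z0=s["tcp_pos"][2]; 
ctrl.movel([*c,.2],max_speed=.15); s=get_state(); print(s["width"],s["contact_force"])
ctrl.movep([*ch,.2],down(90+OY)); 
s=get_state(); print(s["time"],s["width"],s["contact_force"],s["tcp_pos"])
im,d=vision.grab_frame("side"); cv2.imwrite("pics/b.png",cv2.resize(im[120:270,250:450],None,fx=2.5,fy=2.5))
zt=z0-.012+.030   # same height above support
ctrl.movel([*ch,zt+.015],max_speed=.12)
f0=get_state()["contact_force"][2]; z=zt+.006
ctrl.movel([*ch,z],max_speed=.04)
while z>zt-.004:
    z-=.0015; ctrl.movel([*ch,z],max_speed=.03); f=get_state()["contact_force"][2]
    if f>f0+4: break
s=get_state(); print("down",s["time"],z-zt,f0,f,s["tcp_pos"][2]-zt)
```

```text
11.6417 0.030977689368775128 80.47712087631226 [-0.09608634  1.88674808  5.96619788] [0.46262616 0.28561338 0.03482172]
0.031228281251390815 [-0.39762908 -0.35327746 -5.59086867]
14.0083 0.031126183691080746 [ 0.04763141  0.50728979 -6.22050423] [0.55073656 0.01312929 0.19974834]
down 16.9333 -0.0015000000000000083 -4.429472827139432 10.857082942268068 -8.832366781397205e-06
```

View pics/b.png

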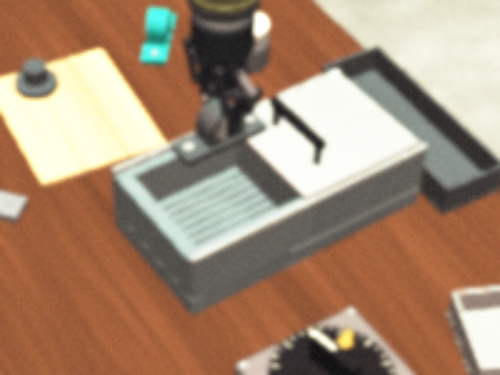

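The block hung level above the open chamber and touched the floor at the expected height. Next I'll release it, check its pose and shut the cover.

Run:
```python
from h import *
ch=OV+rot(OY,(-.0835,0)); hb=OV+rot(OY,(.0395,0)); h=OV+rot(OY,(-.1335,0))
ctrl.ungrasp(); ctrl.movel([*ch,.21],max_speed=.15)
ctrl.movep([*hb,.21],down(OY))
im,d=vision.grab_frame("top"); P,_=pts("top",d)
q=(abs(P[:,0]-ch[0])<.07)&(abs(P[:,1]-ch[1])<.06)
T=P[q&(P[:,2]>.07)&(P[:,2]<.1)]; F=P[q&(P[:,2]>.038)&(P[:,2]<.047)]
print("top",len(T),T.max(0),np.median(T,0),"foot",len(F),cv2.minAreaRect(F[:,:2].astype(np.float32)),get_state()["time"])
ctrl.movel([*hb,.147-PZ+.003],max_speed=.12); ctrl.close_gripper(30); s=get_state(); print(s["width"],s["contact_force"])
ctrl.movel([*h,.147-PZ+.003],max_speed=.09); s=get_state(); print(s["time"],s["width"],s["tcp_pos"],s["tcp_pos"][:2]-h,s["contact_force"])
ctrl.ungrasp(); ctrl.movel([*h,.225],max_speed=.2)
cv2.imwrite("pics/c.png",cv2.resize(im[120:260,250:400],None,fx=2.5,fy=2.5))
```

```text
top 160 [0.57700598 0.02386415 0.09454042] [0.54654498 0.00910793 0.08558235] foot 198 ((0.5506914258003235, 0.0004388466477394104), (0.05377279594540596, 0.11942955106496811), 87.8718032836914) 20.0
0.013224784080675053 [-6.09602939  0.11257565  5.0343276 ]
23.5333 0.013665544125540609 [0.50291278 0.00766258 0.13148615] [1.87939859e-03 9.12794765e-05] [ 6.39508937  1.13686683 -1.50141587]
```

View pics/c.png

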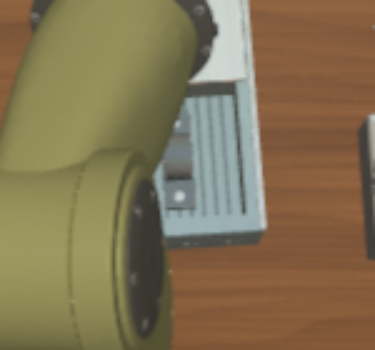

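The block stands in the chamber, foot along the oven, and the cover met its shut stop 170.0 mm from the back stop. Next is the knob.

```bash
cat >> h.py <<'E'
def look(tag):
    out=[]
    for c in("top","side"):
        im,d=vision.grab_frame(c); cv2.imwrite(f"pics/{c}_{tag}.png",im)
        hsv=cv2.cvtColor(im,cv2.COLOR_BGR2HSV); P,uv=pts(c,d); H=hsv[uv[:,1],uv[:,0]].astype(int)
        near=np.hypot(*(P[:,:2]-KN).T)<.08
        s=near&(P[:,2]>.112)&(P[:,2]<.13); q=P[s][:,:2]
        if len(q)<30: print(c,"bar hidden"); continue
        w=np.linalg.svd(q-q.mean(0))[2][0]; k0=q.mean(0)
        s=near&(H[:,1]>130)&(H[:,2]>110)&(H[:,0]>12)&(H[:,0]<35)
        r=[]
        for T in(P[s][:,:2],*[np.array([ray(c,p,z) for p in uv[s]])[:,:2] for z in(.0745,.0765)]):
            m=T.mean(0)-KN; r.append(round(np.degrees(np.arctan2(m[1],m[0])),2))
        print(c,"bar",len(q),k0-KN,np.degrees(np.arctan2(w[1],w[0])),"tab",s.sum(),r)
E
python3 - <<'E'
from h import *
ctrl.movep([*KN,.215],down(13.6)); look("k0")
ctrl.movel([*KN,.108-PZ],max_speed=.12); ctrl.close_gripper(40); s=get_state(); print(s["time"],s["width"],s["contact_force"],s["tcp_pos"][:2]-KN)
for phi in np.linspace(13.6,-50.6,9)[1:]:
    ctrl.movep([*KN,.108-PZ],down(phi))
s=get_state(); print(s["time"],s["width"],s["contact_force"],s["wrist_torque"],s["eef_rot"],s["tcp_pos"][:2]-KN)
ctrl.ungrasp(); ctrl.movel([*KN,.215],max_speed=.2)
look("k1"); print(get_state()["time"])
E
```

```text
top bar hidden
side bar 134 [-0.00236411 -0.00038962] -76.56128405221678 tab 48 [np.float64(47.23), np.float64(51.35), np.float64(51.37)]
27.9333 0.015595366585243691 [-0.90118914  0.98821459  2.94288818] [ 7.36296416e-05 -1.62672355e-05]
29.9333 0.015245451771032315 [-0.83804913  0.84308473  5.65586061] [ 0.19952542  0.20031544 -0.04526995] [ 1.56909675e-05  9.40521169e-01  3.39735076e-01 -8.63674218e-05] [2.80212641e-05 1.17559434e-05]
top bar hidden
side bar 123 [-0.00194788 -0.00039601] -140.05527431196606 tab 28 [np.float64(87.8), np.float64(56.87), np.float64(56.91)]
31.4917
```

Run:
```python
from h import *
ctrl.movep([.48,.10,.25],down(0)); look("k2"); print(get_state()["time"])
a=cv2.imread("pics/top_k2.png");b=cv2.imread("pics/side_k2.png")
cv2.imwrite("pics/ctl2.png",np.vstack([cv2.resize(a[165:220,390:480],None,fx=5.2,fy=5.2,interpolation=2),cv2.resize(b[240:295,340:430],None,fx=5.2,fy=5.2,interpolation=2)]))
```

```text
top bar 145 [0.00029404 0.00034535] -139.36300869028423 tab 50 [np.float64(55.03), np.float64(60.0), np.float64(60.72)]
side bar 120 [-0.00275698 -0.00090255] -140.33440688153587 tab 17 [np.float64(33.72), np.float64(34.31), np.float64(33.9)]
33.0667
```

View pics/ctl2.png

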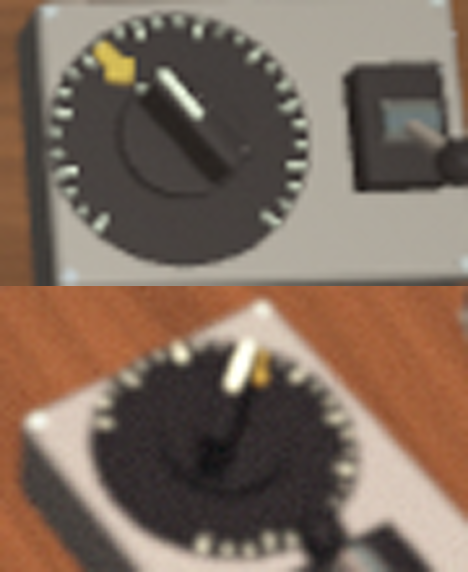

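Run:
```python
from h import *
cen={"top":KN+[.0002,.0001],"side":KN+[-.0024,-.0007]}
for c,f in(("top","top0"),("side","side0"),("top","top_k2"),("side","side_k2")):
    im=cv2.imread(f"pics/{f}.png"); hsv=cv2.cvtColor(im,cv2.COLOR_BGR2HSV)
    u0=proj(c,[*(KN+np.array([.043,.035])),.0755]); 
    m=cv2.inRange(hsv,(15,120,110),(35,255,255)); n,l,st,ce=cv2.connectedComponentsWithStats(m)
    i=1+np.argmin(np.linalg.norm(ce[1:]-u0,axis=1)); v,u=np.nonzero(l==i)
    wt=hsv[v,u,2].astype(float)
    T=np.array([ray(c,p,.0755)[:2] for p in zip(u,v)])-cen[c]
    r=np.hypot(*T.T); a=np.degrees(np.arctan2(T[:,1],T[:,0])); mm=np.average(T,axis=0,weights=wt)
    print(f,len(u),"centroid",np.degrees(np.arctan2(mm[1],mm[0])).round(2),np.hypot(*mm).round(4),"inner",a[r<.05].mean().round(2),"range",a.min().round(1),a.max().round(1),r.min().round(4),r.max().round(4))
    # scale disc centre from dark blob, at z=.073
    d=cv2.inRange(hsv,(0,0,0),(180,255,95))
for c in("top","side"):
    for r in models.masks_of(c,"tab")[:2]:
        v,u=np.nonzero(r["mask"]); T=np.array([ray(c,p,.0755)[:2] for p in zip(u,v)])-cen[c]; mm=T.mean(0); print("net",c,r["p"],len(u),np.degrees(np.arctan2(mm[1],mm[0])),np.hypot(*mm))
```

```text
top0 40 centroid 38.75 0.0549 inner 38.79 range 28.3 47.9 0.042 0.0687
side0 48 centroid 38.56 0.0572 inner 37.85 range 27.1 50.3 0.0434 0.0715
top_k2 40 centroid 38.75 0.0549 inner 38.79 range 28.3 47.9 0.042 0.0687
side_k2 18 centroid 33.58 0.0595 inner nan range 27.1 37.7 0.0505 0.0703<stdin>:11: RuntimeWarning: Mean of empty slice.
  ret = ret.dtype.type(ret / rcount)
```

The pointer now sits beside the tab: bar about 40.1°, tab 38.7°. I'll trim it by about 1.3°.

Run:
```python
from h import *
ctrl.movep([*KN,.215],down(-50.2))
ctrl.movel([*KN,.108-PZ],max_speed=.15); ctrl.close_gripper(50)
ctrl.movep([*KN,.108-PZ],down(-51.8)); print(get_state()["time"])
ctrl.ungrasp(); ctrl.movel([*KN,.215],max_speed=.2)
ctrl.movep([.48,.10,.25],down(-30)); look("k3"); s=get_state();print(s["time"])
for phi in(CY+90,CY-90):
    for x in(-.085,.02): print(phi,ctrl.ik([*(PIV+rot(CY,(x,0))),.15],down(phi)))
```

```text
36.5167
top bar 148 [8.21236298e-05 1.58212084e-04] -142.12498548682558 tab 51 [np.float64(55.32), np.float64(60.13), np.float64(60.86)]
side bar 123 [-0.00189828 -0.00037404] -142.16840183367003 tab 10 [np.float64(33.71), np.float64(34.11), np.float64(33.69)]
39.55
92.35 [ 0.5281256   0.56709067  0.30266888  1.66457291 -0.19954106  0.94036756
  2.51612611]
92.35 [ 0.48049875  0.6731683   0.23672312  1.4361453  -0.16915203  1.0522321
  2.36318358]
-87.65 [ 0.23524834  0.68969414  0.844078    1.66838499 -0.57953229  1.0518971
 -0.26597616]
-87.65 [ 0.15672712  0.83632023  0.93745266  1.44097007 -0.69232055  1.21451272
 -0.35167746]
```

The pointer is at about 38.0° and the tab at 38.7°, so the knob is set. Now the switch.

Run:
```python
from h import *
q=down(CY-90); p=lambda x,z:[*(PIV+rot(CY,(x,0))),z]
ctrl.close_gripper(30); ctrl.movep(p(-.09,.24),q); ctrl.movel(p(-.09,.15),max_speed=.15); print(get_state()["time"],get_state()["contact_force"])
x=.004; ctrl.movel(p(x,.15),max_speed=.06); print(get_state()["contact_force"])
while x<.032:
    x+=.002; ctrl.movel(p(x,.15),max_speed=.04); f=get_state()["contact_force"]
    if f[0]<-8: break
print(x,f,get_state()["time"])
ctrl.movel(p(x-.04,.15),max_speed=.15); ctrl.movel(p(x-.06,.24),max_speed=.2)
ctrl.movep([.45,.10,.27],down(-30))
look("s"); print(get_state()["time"])
for c in("top","side"):
    im=cv2.imread(f"pics/{c}_s.png"); _,d=vision.grab_frame(c); P,_=pts(c,d)
    k=(P[:,2]>.15)&(P[:,2]<.19)&(np.hypot(*(P[:,:2]-PIV).T)<.07); m=P[k].mean(0); print("ball",k.sum(),rot(-CY,m[:2]-PIV),P[k,2].max())
    k=(P[:,2]>.14)&(P[:,2]<.165)&(abs(P[:,0]-.5)<.05)&(abs(P[:,1]-.007)<.07)
    if k.sum(): print("handle",cv2.minAreaRect(P[k][:,:2].astype(np.float32)))
a=cv2.imread("pics/top_s.png");b=cv2.imread("pics/side_s.png")
cv2.imwrite("pics/end.png",np.vstack([a[100:320,140:540],b[100:320,180:580]]))
```

```text
42.95 [ 0.96182806 -0.12541225  0.27103626]
[0.57601169 0.27077096 0.56397474]
0.018000000000000002 [-10.51782728   1.95874298   3.63988123] 46.4167
top bar 150 [0.00068996 0.00051959] -141.64364166453268 tab 50 [np.float64(54.87), np.float64(59.9), np.float64(60.62)]
side bar 125 [-0.00230603 -0.00083196] -141.7617299254112 tab 9 [np.float64(33.47), np.float64(33.81), np.float64(33.37)]
49.4167
ball 80 [0.03719518 0.00175724] 0.17836269398238835
handle ((0.503568708896637, 0.007785733789205551), (0.014923181384801865, 0.10775461792945862), 3.6513619422912598)
ball 86 [ 0.03371183 -0.00150825] 0.17696089260461062
handle ((0.5010285377502441, 0.008802603930234909), (0.018170567229390144, 0.11016672849655151), 2.8650805950164795)
```

View pics/end.png

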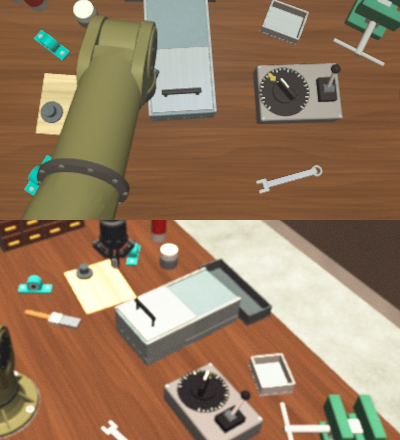

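The final view shows the cover shut with its handle at the front, the pointer on the tab, and the switch ball on the far side (+37 mm). The flange is still in place and the robot touches nothing.

```bash
python3 -c "
from h import *
print(ticket.close_job())"
```

```text
the job is handed in; nothing more can be done
None
```

I handed the job in at about 50 s on the robot clock: the block stands in the oven, the cover is shut, the knob pointer is on the tab to within about 1° by camera, and the switch was thrown last, fully over.

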